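# Tip a carton flat and seat it in the gift-wrapping guide

### The job

Lay the standing yellow carton down for wrapping without picking it up: push it high on its broad side so that it topples towards the wooden wrapping guide and lies flat, then slide it top end first between the rails and press it gently against the sprung red stop, with about 10 newtons. Ease off slowly so that the carton stays lying there touching the pad, let go of everything, and leave the other goods alone.

Things in the scene. Friction and masses are not known exactly. Their poses are not given: they have to be found in the camera images.
- carton_center (a point): centre of the yellow sweet carton, 36 x 95 x 126 mm, about 0.35 kg (varies by a quarter), at first upright on the table before the guide's mouth. Own axes: x through the 36 mm thickness, towards the guide at first; y along the 95 mm width; z along the 126 mm height. Tipped flat, z points into the guide, x down, the centre 18 mm above the table
- carton: the same carton, origin at the centre of its underside (63 mm below its centre when upright), same axes. Pushed past its balance it falls the rest by itself and may slide a few centimetres. Its sliding friction on the table is a few newtons and steady
- guide: wooden wrapping guide fixed to the table, no floor, slippery waxed rails. Origin on the table in the middle of its mouth; x points into the guide (roughly to the robot's left), y across, z up. Two rails 14 mm high, 102 mm apart inside, run from x = 0 to 240 mm; from x = -48 mm to 0 they flare, about 142 mm apart at the outer ends
- stop_zone (a point): point on the guide's middle line, 135 mm past its mouth, 18 mm up: the MIDDLE of the range in which the stop can be clamped, not the stop itself. The face of the pad stands anywhere within 35 mm before or behind it (along the guide's x) and is not measured: find it by feel. Axes as the guide's
- guide_end (a point): middle of the guide's closed end, on the table, 254 mm past the mouth. The stop: a darker wooden carriage across the rails, 39 mm high with its black knobs, with a red pad, black rubber face, 66 mm wide, 4 to 32 mm above the table. The pad yields 3 N per mm for 10 mm, then is hard. Eased off slowly, it moves the carton back until friction holds it; let go suddenly, the carton may jump clear
- gift: pink and white gift box with a red ribbon, 63x63x64 mm, a bystander; origin at the centre of its underside
- red_tub: clear tub of sweets with a red lid, 69x69x97 mm, a bystander; origin at the centre of its underside
- tape: brown tape roll standing on its flat side, 94x92x48 mm, a bystander; origin at the centre of its underside
- tin: round mint tin, red and white lid, 67x67x23 mm, a bystander; origin at the centre of its underside
- spool: pink ribbon spool, 60x92x28 mm, a bystander; origin at the centre of its underside

How it is judged:
On the way, in this order (a step that is already met when the one before it is completed fails the run):
1. the carton lies flat, the broad side that faced the guide down (angle between carton's own x axis and vertical above 3.02 rad and height (world z) of carton_center below 0.024 m and linear speed of carton below 0.05 m/s), for 0.2 s.
2. the flat carton, between the rails, is pressed against the sprung stop with more than 5 N (angle between carton's own x axis and vertical above 3.02 rad and height (world z) of carton_center below 0.024 m and x of carton_center in the frame of guide between 0.03 and 0.13 m and y of carton_center in the frame of guide between -0.01 and 0.01 m and angle between the z axis of carton and the x axis of guide, either way round below 0.08 rad and contact force between carton and guide above 5 N), for 0.2 s.
At the end, for the whole second after the job is handed in: The carton lies flat (within 0.12 rad) on the broad side that faced the guide, between the rails (centre within 10 mm of the middle line and 30 to 130 mm past the mouth, lengthwise within 0.08 rad of the guide), touching the sprung pad with at least 0.2 N, at rest and let go (angle between carton's own x axis and vertical above 3.02 rad and height (world z) of carton_center below 0.024 m and x of carton_center in the frame of guide between 0.03 and 0.13 m and y of carton_center in the frame of guide between -0.01 and 0.01 m and angle between the z axis of carton and the x axis of guide, either way round below 0.08 rad and contact force between carton and guide above 0.2 N and linear speed of carton below 0.01 m/s and angular speed of carton below 0.1 rad/s and contact force between carton and the fingers below 0.1 N).
It fails at once if the carton is pressed against the guide or its stop with more than 16 N (contact force between carton and guide above 16 N).
It fails at once if the fingers press the carton with more than 25 N (contact force between the fingers and carton above 25 N).
It fails at once if the carton is picked up off the table (height (world z) of carton_center above 0.08 m).
It fails at once if another item (gift box, tub, tape roll, tin or spool) is moved by 20 mm or more (distance of any of gift, red_tub, tape, tin, spool from where it was at the start of the episode above 0.02 m).
It also fails if it takes over 64 s, if anything falls off the work surface, if the arm or the gripper's body presses on something with over 40 N, if the wrist force passes 120 N, or if a joint passes its speed limit or range.

### The arm

A 7-joint arm with a two-finger parallel gripper is mounted at the origin on a cart in front of the work surface, level with it; the furniture and walls round the work are solid. World frame = base frame: x ahead of the robot, y to its left, z up, the work surface at z = 0. Lengths are in m, angles in rad, forces in N, time in s.
With the tool pointing down it reaches from about 0.425 to 0.925 m from the base axis. Payload 6.8 kg.
Tool frame: the origin (TCP) lies on the mounting face of the last link; the fingertips stand 173 mm ahead of it and the grasp point (between the pads) lies 155 mm ahead of it; z points along the fingers, y is the direction in which the jaws open and shut (so a half turn about z gives the same grasp; the last joint's range is limited). The gripper opens to 85 mm and grips with 20 to 120 N. Pads are 22 mm wide; open, the fingers measure 114 mm over their backs; the gripper's body (76 mm by 85 mm) begins 54 mm behind the grasp point. The pads swing forward as they close: fully open they stand 13 mm farther back than shut.
Start: joints at [1.128, 0.477, 0.022, 1.555, -0.011, 1.109, -0.083], TCP at [0.222, -0.638, 0.405] pointing down, gripper open.
Joint ranges: [-2.96, 2.96], [-0.34, 2.1], [-1.41, 1.46], [0.24, 2.44], [-1.37, 4.51], [0.17, 1.92], [-2.96, 2.96]. Speed limits (rad/s): [2.39, 2.39, 3.14, 3.14, 3.14, 3.14, 3.14].

### API

Orientations are given as a unit quaternion [w, x, y, z].
In Python, from station import sensors, read_camera, bot gives the robot as it stands. The module is installed in compiled form; this text tells all that it offers.
- The arm moves only by the tool play_rows, never from a script. Its argument "commands" is a list of rows, each a list of 4 numbers: the shift along the tool's x, y, z in m, then the turn about the tool's z in degrees. A call has 1 to 20 rows; each row shifts and turns the commanded pose from where the row before left it, along the tool's axes as they then stand; what a row does not reach is not made up. A row lasts 1/10 s, in which the tool goes at most 50 mm and 8.59 degrees, less where a joint would pass 70% of its speed; a pose out of reach is approached as far as the arm can. A call with a gripper value outside its range is refused whole. "claw" is the finger opening in m, from 0 to 0.0854, set as the call begins (left out, the last holds). The fingers move at their own pace and stop on an object; "force" is the grip in N (left out, the last holds). Time passes only in rows, so rows that do not move let the fingers close. It gives the time, the measured TCP pose, the force and the opening at its end, in the units of the state.
- sensors.get_obs(): the state, without advancing time (a new reading comes with each control period).
- read_camera(name): name is "side" or "top" or "wrist"; returns a dict with "frame" (400x640x3 uint8, blue, green, red), "depth" (400x640 float32, m along the optical axis (not along the pixel's ray), 0 where there is no reading), "fx", "fy", "cx", "cy" (pixels), "rvec" (rotation vector, rad) and "tvec" (3), from world to camera coordinates, as OpenCV has them; the wrist camera has in their place "T_tool_cam" (4x4, takes a point from camera to tool coordinates, whose origin is the TCP and whose axes are the flange's). Camera axes: x right, y down, z forward; pixel columns grow to the right and rows downward; lengths in m; the calibration is good to about 2 mm. The wrist camera is an equidistant fisheye: a pixel r from the principal point sees the ray r / f radians off the axis. A picture is of the moment at which its call begins: read the wrist's pose just before it.
- bot.hand_in(): hands the job in, once; it reports no verdict.
The state is a dict: "t": time; "q": joint angles; "joint_vel": joint speeds; "joint_torque": joint torques, N m; "eef_pos": TCP position; "tool_rot": TCP orientation; "contact_force": force on the tool from outside, world axes, zero at the start; "torque": the same for the moment, N m; "gripper_width": opening from 0.0 (shut) to 1.0 (fully open).
Only numpy, scipy, OpenCV 4.12 (cv2) and the standard library are available. Lean on these libraries where they do the work, as an engineer would, in place of code of your own. Each camera call takes 0.05 s, during which the arm holds its last target.

## Working session

There is one attempt and no reset: what is moved stays moved. The work goes in short steps, Python scripts to look and compute and a tool call to move; the robot and the scene stay as the last step left them, time stands still between calls to the robot, and variables do not carry over. Pictures are saved under pics/ and viewed, and the job is handed in when it is done.

Besides the shell and the picture viewer there is one more tool, called after "Request:" as a command line: name --pt "numbers of a row" for each row, then --argument value for the rest. play_rows: Moves the arm, as the interface text tells. Its arguments: {"type":"object","properties":{"commands":{"type":"array"},"claw":{"type":"number"},"force":{"type":"number"}},"required":["commands"]}

```bash
mkdir -p pics
python3 - <<'E'
from station import sensors, read_camera
import cv2, numpy as np
o=sensors.get_obs()
for k,v in o.items(): print(k,np.round(v,4))
for n in ["side","top","wrist"]:
    c=read_camera(n); cv2.imwrite(f"pics/{n}0.png",c["frame"])
    np.savez(f"{n}0.npz",**c)
    print(n,{k:np.round(v,4) for k,v in c.items() if k not in("frame","depth")})
E
```

```text
t 0.0
q [ 1.1279  0.4778  0.0223  1.5564 -0.0115  1.1093 -0.0831]
joint_vel [-0.0017 -0.0003 -0.0015 -0.0007  0.0022  0.001   0.0019]
joint_torque [-9.00000e-04 -5.96448e+01  1.60790e+00 -2.81191e+01  1.26000e-02
  9.40000e-03 -0.00000e+00]
eef_pos [ 0.2217 -0.6373  0.4037]
tool_rot [-9.000e-04  9.860e-01  1.667e-01 -2.000e-04]
contact_force [ 0.8055 -0.46   -0.2618]
torque [-0.0056  0.0492 -0.0148]
gripper_width 0.9998
side {'fx': np.float64(439.455), 'fy': np.float64(439.455), 'cx': np.float64(320.8447), 'cy': np.float64(205.5977), 'rvec': array([ 0.114 , -2.8441,  1.2847]), 'tvec': array([0.4378, 0.0867, 1.4818])}
top {'fx': np.float64(420.8159), 'fy': np.float64(420.8159), 'cx': np.float64(312.1236), 'cy': np.float64(206.1522), 'rvec': array([ 2.1779, -2.155 ,  0.1261]), 'tvec': array([-0.0063,  0.4523,  1.3335])}
wrist {'fx': np.float64(309.7069), 'fy': np.float64(309.7069), 'cx': np.float64(318.2771), 'cy': np.float64(198.7038), 'T_tool_cam': array([[-4.000e-04, -9.638e-01, -2.666e-01,  6.720e-02],
       [ 1.000e+00, -3.000e-04, -5.000e-04, -3.000e-04],
       [ 4.000e-04, -2.666e-01,  9.638e-01,  3.080e-02],
       [ 0.000e+00,  0.000e+00,  0.000e+00,  1.000e+00]])}
```

View pics/side0.png

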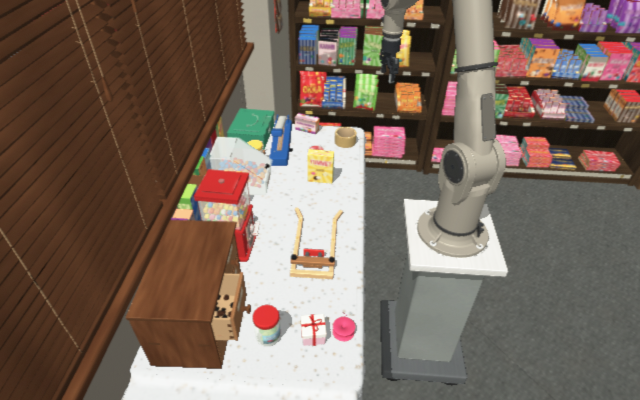

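View pics/top0.png

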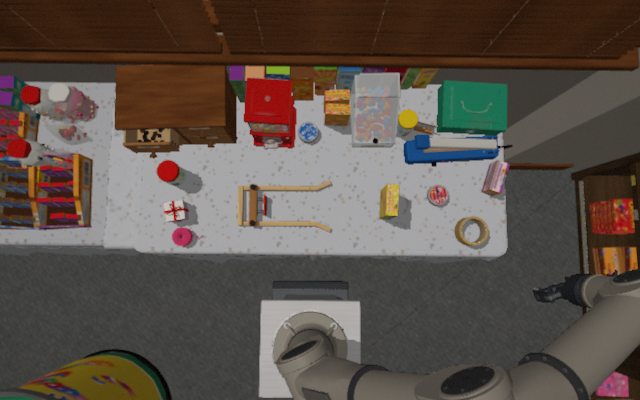

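The side view shows the carton at (320,165), with the guide's mouth towards it and the stop near (313,258). In the top view the carton is at (390,200), the guide runs from (330,205) to (240,205), and the tin is at (437,195), behind the carton.

```bash
cat > h.py <<'E'
import numpy as np, cv2
from scipy.spatial.transform import Rotation as R
def cloud(c):
    d=c["depth"].astype(float); v,u=np.mgrid[:d.shape[0],:d.shape[1]]
    P=np.stack([(u-c["cx"])/c["fx"]*d,(v-c["cy"])/c["fy"]*d,d],-1)
    M=R.from_rotvec(np.ravel(c["rvec"])).as_matrix()
    W=(P-np.ravel(c["tvec"]))@M
    W[d<=0]=np.nan
    return W
E
python3 - <<'E'
from h import *
for n in ["top","side"]:
    c=dict(np.load(n+"0.npz")); W=cloud(c); hsv=cv2.cvtColor(c["frame"],cv2.COLOR_BGR2HSV)
    v,u=np.mgrid[:400,:640]
    reg=(W[...,0]>.3)&(W[...,0]<.95)&(W[...,1]<.5)&(W[...,1]>-.75)&np.isfinite(W[...,0])
    # carton
    z=W[...,2]
    box=(u>370)&(u<410)&(v>170)&(v<230) if n=="top" else (u>300)&(u<340)&(v>140)&(v<190)
    m=reg&box&(z>.02); P=W[m]
    print(n,"carton n",len(P),P.min(0).round(3),P.max(0).round(3))
    t=m&(z>.115); T=W[t]; print(" top",len(T),T.mean(0).round(4))
    r=cv2.minAreaRect((T[:,:2]*1000).astype(np.float32)); print(r, cv2.boxPoints(r).round(1).tolist())
    # rails
    box=(u>225)&(u<340)&(v>170)&(v<240) if n=="top" else (u>280)&(u<350)&(v>200)&(v<285)
    m=reg&box&(z>.008)&(z<.03); P=W[m]; print(" rails",len(P),P.min(0).round(3),P.max(0).round(3))
    for s in np.arange(P[:,1].min(),P[:,1].max(),.02):
        q=P[(P[:,1]>=s)&(P[:,1]<s+.02)]; q=q[np.argsort(q[:,0])]
        if len(q)>3:
            mid=(q[0,0]+q[-1,0])/2; a=q[q[:,0]<mid];b=q[q[:,0]>mid]
            print("  y%.3f"%(s+.01),len(q),"lo %.4f hi %.4f mid %.4f"%(a[:,0].mean(),b[:,0].mean(),(a[:,0].mean()+b[:,0].mean())/2), "minmax",q[[0,-1],0].round(4))
    hi=reg&box&(z>.03); P=W[hi]; print(" stop",len(P),P.min(0).round(3),P.max(0).round(3))
    red=reg&box&((hsv[...,0]<8)|(hsv[...,0]>172))&(hsv[...,1]>150); P=W[red];print(" red",len(P),P.mean(0).round(4),P.min(0).round(4),P.max(0).round(4))
    cv2.imwrite(f"pics/{n}_z.png",cv2.resize(c["frame"][150:250,220:420] if n=="top" else c["frame"][120:290,240:380],None,fx=4 if n=="top" else 3.5,fy=4 if n=="top" else 3.5,interpolation=cv2.INTER_CUBIC))
E
```

```text
top carton n 572 [ 0.415 -0.263  0.02 ] [ 0.511 -0.221  0.132]
 top 386 [ 0.4621 -0.241   0.1243]
((462.740478515625, -241.5684051513672), (36.7133674621582, 95.6406021118164), 86.41417694091797) [[413.8999938964844, -256.8999938964844], [509.29998779296875, -262.8999938964844], [511.6000061035156, -226.1999969482422], [416.20001220703125, -220.3000030517578]]
 rails 1181 [ 0.345 -0.06   0.008] [0.549 0.268 0.03 ]
  y-0.050 57 lo 0.3852 hi 0.5289 mid 0.4570 minmax [0.3731 0.5372]
  y-0.030 59 lo 0.3897 hi 0.5204 mid 0.4551 minmax [0.3796 0.5301]
  y-0.010 56 lo 0.3964 hi 0.5131 mid 0.4547 minmax [0.389  0.5238]
  y0.010 48 lo 0.3970 hi 0.5115 mid 0.4543 minmax [0.3919 0.517 ]
  y0.030 47 lo 0.3962 hi 0.5115 mid 0.4538 minmax [0.3824 0.5167]
  y0.050 53 lo 0.3978 hi 0.5121 mid 0.4550 minmax [0.3913 0.5199]
  y0.070 54 lo 0.3980 hi 0.5129 mid 0.4555 minmax [0.3912 0.52  ]
  y0.090 54 lo 0.3961 hi 0.5124 mid 0.4542 minmax [0.391  0.5195]
  y0.110 52 lo 0.3958 hi 0.5121 mid 0.4540 minmax [0.3908 0.5187]
  y0.130 55 lo 0.3957 hi 0.5126 mid 0.4542 minmax [0.3906 0.526 ]
  y0.150 89 lo 0.41
[... 1394 characters left out ...]
 0.5110 mid 0.4531 minmax [0.3899 0.5182]
  y0.103 40 lo 0.3952 hi 0.5111 mid 0.4532 minmax [0.3889 0.5177]
  y0.123 41 lo 0.3940 hi 0.5101 mid 0.4520 minmax [0.3879 0.5171]
  y0.143 60 lo 0.4071 hi 0.4942 mid 0.4507 minmax [0.3899 0.5171]
  y0.163 101 lo 0.4314 hi 0.4789 mid 0.4551 minmax [0.3894 0.5156]
  y0.183 89 lo 0.4190 hi 0.4744 mid 0.4467 minmax [0.3852 0.5027]
  y0.203 237 lo 0.4183 hi 0.4851 mid 0.4517 minmax [0.3845 0.5193]
  y0.223 103 lo 0.4167 hi 0.4897 mid 0.4532 minmax [0.3885 0.5167]
  y0.243 191 lo 0.4196 hi 0.4834 mid 0.4515 minmax [0.388  0.5173]
 stop 171 [0.385 0.147 0.03 ] [0.52  0.204 0.044]
 red 89 [0.4502 0.1541 0.0226] [0.4209 0.148  0.0061] [0.481  0.1584 0.0362]
```

View pics/top_z.png

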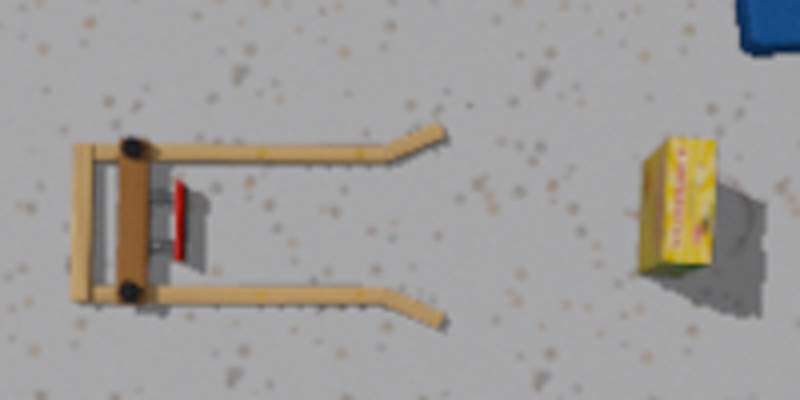

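View pics/side_z.png

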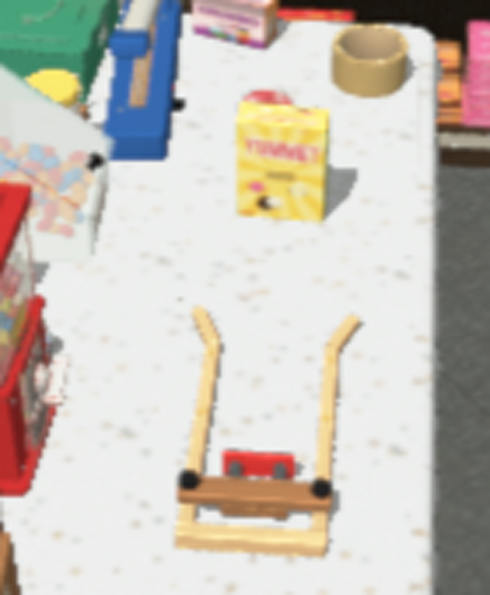

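The pad's visible face is at about y = 0.15. The guide's axis is close to world +y at x ≈ 0.454. The carton is at about (0.462, -0.241), yawed about -3°. I'll bring the tool in high behind the carton, with the jaws turned across the guide.

Request:
play_rows --pt "0.034 -0.024 0 0" --pt "0.034 -0.024 0 0" --pt "0.034 -0.024 0 0" --pt "0.034 -0.024 0 0" --pt "0.034 -0.024 0 0" --pt "0.034 -0.024 0 0" --pt "0.034 -0.024 0 0" --pt "0.034 -0.024 0 0" --pt "0.034 -0.024 0 0" --pt "0.034 -0.024 0 0" --pt "0 0 0 -7.9" --pt "0 0 0 -7.9" --pt "0 0 0 -7.9" --pt "0 0 0 -7.9" --pt "0 0 0 -7.9" --pt "0 0 0 -7.9" --pt "0 0 0 -7.9" --pt "0 0 0 -7.9" --pt "0 0 0 -7.9" --claw 0.055

```text
t: 2.05
eef_pos: [0.4639, -0.2991, 0.4044]
tool_rot: [-0.0, 0.703, 0.711, -0.0]
contact_force: [0.4, -0.0, -1.0]
gripper_width: 0.645
```

```bash
cat >> h.py <<'E'
def pose(o):
    q=o["tool_rot"]; M=R.from_quat([q[1],q[2],q[3],q[0]]).as_matrix()
    return np.array(o["eef_pos"]),M
def wcloud(c,o):
    # wrist fisheye -> world
    d=c["depth"].astype(float); v,u=np.mgrid[:d.shape[0],:d.shape[1]]
    a=(u-c["cx"])/c["fx"]; b=(v-c["cy"])/c["fy"]; th=np.hypot(a,b)+1e-9
    k=np.tan(th)/th
    P=np.stack([a*k*d,b*k*d,d],-1); T=c["T_tool_cam"]; p,M=pose(o)
    W=(P@T[:3,:3].T+T[:3,3])@M.T+p; W[d<=0]=np.nan
    return W
def show(name,n,crop=None,s=1):
    from station import sensors, read_camera
    o=sensors.get_obs(); c=read_camera(name); f=c["frame"]
    if crop: f=f[crop[1]:crop[3],crop[0]:crop[2]]
    cv2.imwrite(f"pics/{n}.png",cv2.resize(f,None,fx=s,fy=s,interpolation=cv2.INTER_CUBIC)); return o,c
E
python3 - <<'E'
from h import *
o,c=show("wrist","w1")
p,M=pose(o);print(p.round(4));print(M.round(3));print(o["contact_force"],o["gripper_width"],o["q"].round(2) if hasattr(o["q"],"round") else o["q"],o["t"])
W=wcloud(c,o); np.savez("w1.npz",W=W,f=c["frame"])
m=(W[...,2]>.11)&(W[...,2]<.135)&(abs(W[...,0]-.46)<.07)&(abs(W[...,1]+.24)<.05)
T=W[m];print(len(T),T.mean(0)); r=cv2.minAreaRect((T[:,:2]*1000).astype(np.float32));print(r,cv2.boxPoints(r))
show("top","t1",(220,120,440,260),3.5)
E
```

```text
[ 0.4639 -0.2991  0.4044]
[[-0.011  1.    -0.   ]
 [ 1.     0.011  0.   ]
 [ 0.    -0.    -1.   ]]
[ 0.43346362 -0.02049641 -1.02152087] 0.6448380034787947 [ 0.75  0.3  -0.35  1.83  0.12  1.03  0.36] 2.05
5173 [ 0.46254683 -0.24122812  0.12513395]
((462.6506042480469, -241.35919189453125), (36.42170333862305, 95.45704650878906), 87.03713989257812) [[ 414.0446  -257.07867]
 [ 509.37405 -262.01273]
 [ 511.25662 -225.63971]
 [ 415.92715 -220.70566]]
```

View pics/w1.png

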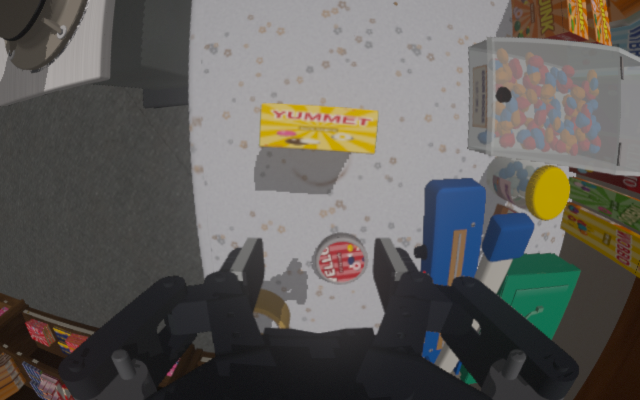

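View pics/t1.png

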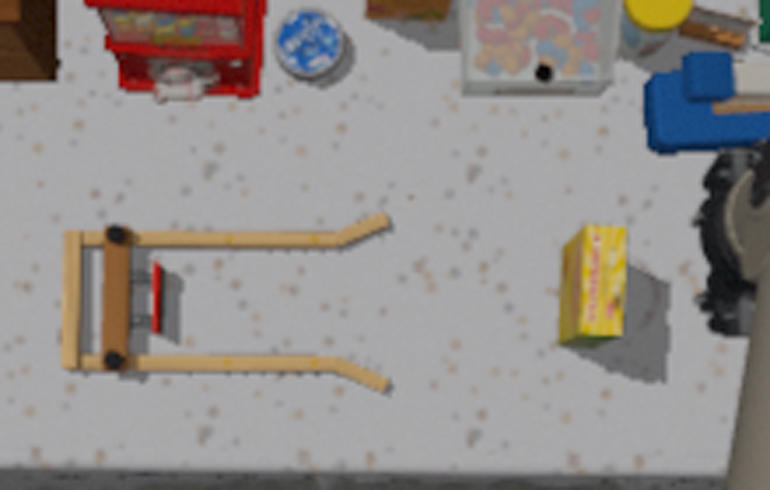

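The carton is at (0.4627, -0.2414) with yaw -3°, and the fingers are behind it (wrist view (318,130)). Next I lower to high-push height and approach slowly.

Request:
play_rows --pt "0 0 0.034 0" --pt "0 0 0.034 0" --pt "0 0 0.034 0" --pt "0 0 0.034 0" --pt "0 0 0 0" --pt "0 0 0 0" --pt "0.004 0 0 0" --pt "0.004 0 0 0" --pt "0.004 0 0 0" --pt "0.004 0 0 0" --pt "0.004 0 0 0" --pt "0.003 0 0 0"

```text
t: 3.35
eef_pos: [0.464, -0.2757, 0.2689]
tool_rot: [0.0, 0.705, 0.709, 0.0]
contact_force: [-0.6, -0.6, -1.1]
gripper_width: 0.642
```

Run:
```python
from h import *
o,c=show("wrist","w2")
print(o["contact_force"])
W=wcloud(c,o)
m=(W[...,2]>.11)&(W[...,2]<.135)&(abs(W[...,0]-.46)<.07)&(abs(W[...,1]+.24)<.05)
show("side","s2",(260,100,380,280),3)
```

```text
[-0.56285005 -0.62554197 -1.1460913 ]
```

View pics/w2.png

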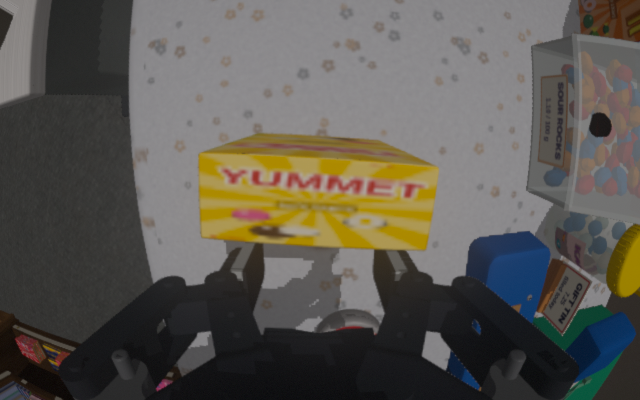

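View pics/s2.png

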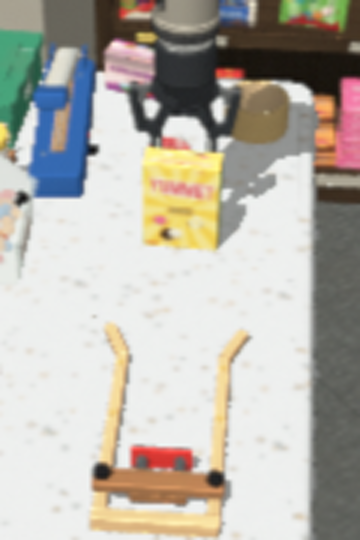

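The fingertips are just at the carton's back top edge (wrist view, row ~245), still upright. Next is a slow push of about 35 mm.

Request:
play_rows --pt "0.003 0 0 0" --pt "0.003 0 0 0" --pt "0.003 0 0 0" --pt "0.003 0 0 0" --pt "0.003 0 0 0" --pt "0.003 0 0 0" --pt "0.003 0 0 0" --pt "0.003 0 0 0" --pt "0.003 0 0 0" --pt "0.003 0 0 0"

```text
t: 4.45
eef_pos: [0.4638, -0.2458, 0.2687]
tool_rot: [-0.0, 0.705, 0.709, 0.0]
contact_force: [1.2, -0.7, 0.4]
gripper_width: 0.646
```

Run:
```python
from h import *
o,c=show("wrist","w3"); print(o["contact_force"])
show("side","s3",(260,100,380,280),3)
```

```text
[ 1.16761644 -0.72870095  0.39693237]
```

View pics/w3.png

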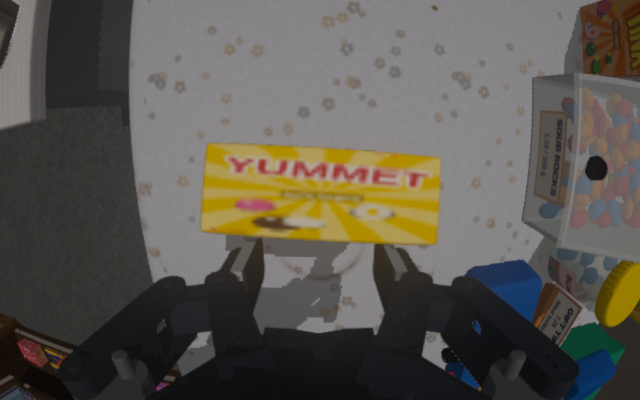

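View pics/s3.png

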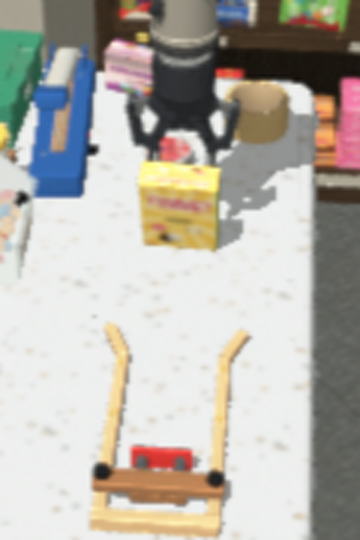

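It's tilting as expected: the bottom edge has not slid. I'll continue past its balance point.

Request:
play_rows --pt "0.003 0 0 0" --pt "0.003 0 0 0" --pt "0.003 0 0 0" --pt "0.003 0 0 0" --pt "0.003 0 0 0" --pt "0.003 0 0 0" --pt "0 0 0 0" --pt "0 0 0 0" --pt "0 0 0 0" --pt "0 0 0 0" --pt "0 0 0 0" --pt "0 0 0 0" --pt "0 0 0 0" --pt "0 0 0 0"

```text
t: 5.95
eef_pos: [0.4637, -0.2282, 0.2687]
tool_rot: [-0.0, 0.705, 0.709, -0.0]
contact_force: [-0.1, -0.0, -0.3]
gripper_width: 0.648
```

Run:
```python
from h import *
o,c=show("wrist","w4"); print(o["contact_force"])
W=wcloud(c,o)
m=(W[...,2]>.028)&(W[...,2]<.05)&(abs(W[...,0]-.46)<.08)&(W[...,1]>-.3)&(W[...,1]<0)
T=W[m];print(len(T)); 
if len(T)>50:
    r=cv2.minAreaRect((T[:,:2]*1000).astype(np.float32));print(r,cv2.boxPoints(r))
show("side","s4",(260,100,380,280),3)
```

```text
[-0.14811072 -0.04737623 -0.29780185]
26118
((467.94537353515625, -153.111328125), (126.08277130126953, 95.37517547607422), 86.97379302978516) [[ 416.99615  -213.54724 ]
 [ 512.23834  -218.58237 ]
 [ 518.8946    -92.675415]
 [ 423.6524    -87.64029 ]]
```

View pics/w4.png

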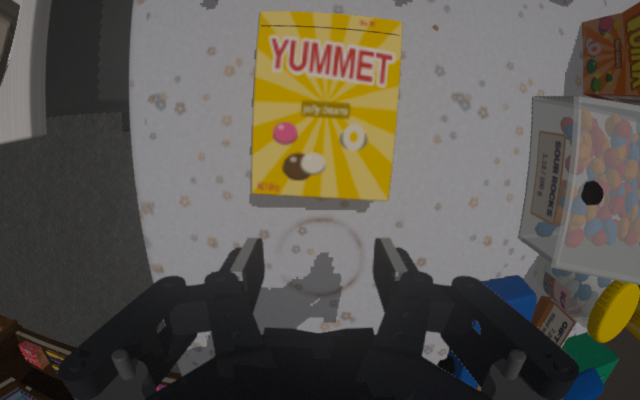

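View pics/s4.png

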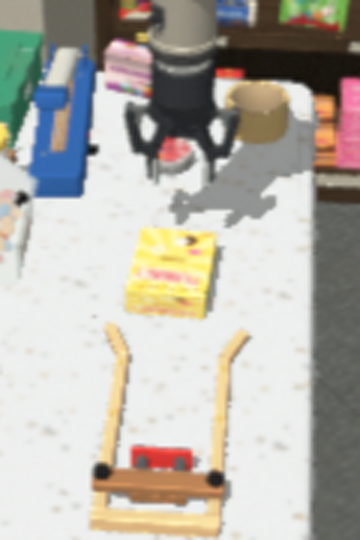

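The carton is flat at (0.468, -0.153), heading 3° off and about 14 mm to the +x side of the guide's middle line. I'll correct both with a side nudge using closed fingers, slightly ahead of its centre.

Request:
play_rows --pt "0.0205 0.022 0 0" --pt "0.0205 0.022 0 0" --pt "0.0205 0.022 0 0" --pt "0.0205 0.022 0 0" --pt "0 0 0 0" --pt "0 0 0 0" --pt "0 0 0 0" --pt "0 0 0.02 0" --pt "0 0 0.02 0" --pt "0 0 0.02 0" --pt "0 0 0.02 0" --pt "0 0 0 0" --pt "0 0 0 0" --claw 0

```text
t: 7.35
eef_pos: [0.5508, -0.1465, 0.1889]
tool_rot: [-0.0, 0.706, 0.708, -0.0]
contact_force: [0.2, 0.4, 0.1]
gripper_width: 0.004
```

```bash
cat >> h.py <<'E'
def carton(n):
    o,c=show("wrist",n); W=wcloud(c,o); p,M=pose(o)
    hsv=cv2.cvtColor(c["frame"],cv2.COLOR_BGR2HSV); y=(hsv[...,0]>15)&(hsv[...,0]<36)&(hsv[...,1]>110)
    m=(W[...,2]>.03)&(W[...,2]<.042)&(abs(W[...,0]-.46)<.085)&(W[...,1]>-.3)&(W[...,1]<.2)
    lab=cv2.connectedComponentsWithStats(m.astype(np.uint8)); k=1+np.argmax(lab[2][1:,4]); m=lab[1]==k
    T=W[m]; r=cv2.minAreaRect((T[:,:2]*1000).astype(np.float32))
    print("tcp",p.round(4),"toolyaw",np.degrees(np.arctan2(M[1,0],M[0,0])).round(2),"F",np.round(o["contact_force"],2),"t",o["t"]); print(len(T),r,cv2.boxPoints(r).round(1).tolist())
E
python3 - <<'E'
from h import *
carton("w5")
E
```

```text
tcp [ 0.5508 -0.1465  0.1889] toolyaw 90.21 F [0.19 0.39 0.09] t 7.35
24960 ((468.081787109375, -145.04420471191406), (110.43984985351562, 96.40011596679688), 87.12516021728516) [[417.20001220703125, -197.8000030517578], [513.5, -202.60000610351562], [519.0, -92.30000305175781], [422.70001220703125, -87.5]]
```

View pics/w5.png

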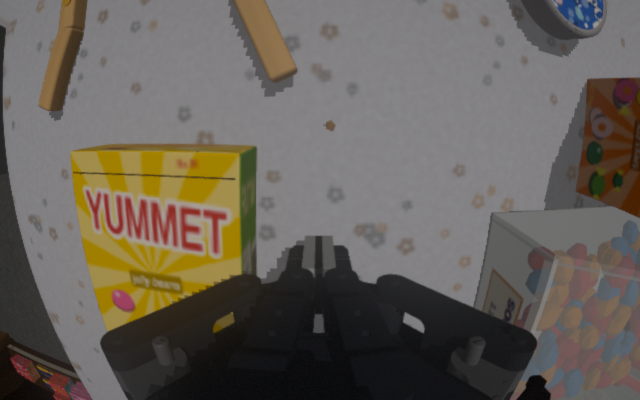

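Request:
play_rows --pt "0 -0.004 0 0" --pt "0 -0.004 0 0" --pt "0 -0.004 0 0" --pt "0 -0.004 0 0" --pt "0 -0.002 0 0" --pt "0 -0.002 0 0" --pt "0 -0.002 0 0" --pt "0 -0.002 0 0" --pt "0 -0.002 0 0" --pt "0 -0.002 0 0" --pt "0 0 0 0"

```text
t: 8.5
eef_pos: [0.5232, -0.1458, 0.1888]
tool_rot: [-0.0, 0.705, 0.709, 0.0]
contact_force: [0.7, 0.7, -0.0]
gripper_width: 0.003
```

Run:
```python
from h import *
carton("w6")
```

```text
tcp [ 0.5232 -0.1458  0.1888] toolyaw 90.28 F [ 0.73  0.74 -0.01] t 8.5
26557 ((458.90655517578125, -121.24563598632812), (132.12579345703125, 89.26655578613281), 20.942455291748047) [[381.29998779296875, -103.19999694824219], [413.20001220703125, -186.5], [536.5999755859375, -139.3000030517578], [504.70001220703125, -55.900001525878906]]
```

```bash
cat >> h.py <<'E'
def edges(n, name="wrist"):
    from station import sensors
    o,c=show(name,n); W=wcloud(c,o) if name=="wrist" else cloud(c); p,M=pose(o)
    m=(W[...,2]>.032)&(W[...,2]<.042)&(W[...,0]>.39)&(W[...,0]<.53)&(W[...,1]>-.3)&(W[...,1]<.2)
    m=cv2.erode(m.astype(np.uint8),np.ones((3,3)))>0
    T=W[m][:,:2]
    print("tcp",p.round(4),"toolyaw",np.degrees(np.arctan2(M[1,0],M[0,0])).round(2),"F",np.round(o["contact_force"],2),"t",o["t"],len(T))
    def ed(a,b,sgn,lo,hi,w=.01):
        pts=[]
        for s in np.arange(lo,hi,w):
            q=T[(T[:,a]>=s)&(T[:,a]<s+w)]
            if len(q)>15: pts.append((s+w/2,(np.sort(sgn*q[:,b])[-5:].mean())*sgn))
        return np.array(pts)
    y0,y1=np.percentile(T[:,1],[1,99]); x0,x1=np.percentile(T[:,0],[1,99])
    for nm,e in (("left",ed(1,0,-1,y0+.01,y1-.01)),("right",ed(1,0,1,y0+.01,y1-.01)),("front",ed(0,1,1,x0+.01,x1-.01)),("back",ed(0,1,-1,x0+.01,x1-.01))):
        if len(e)<3: continue
        k=np.polyfit(e[:,0],e[:,1],1); print(nm,"slope %.3f"%k[0],"res %.1f mm"%(1e3*np.abs(np.polyval(k,e[:,0])-e[:,1]).max()),np.round(e[[0,len(e)//2,-1]],4).tolist())
E
python3 - <<'E'
from h import *
edges("w6b")
E
```

```text
tcp [ 0.5232 -0.1458  0.1888] toolyaw 90.28 F [ 0.62  0.5  -0.38] t 8.55 24550
left slope 0.039 res 0.2 mm [[-0.1601, 0.4143], [-0.1301, 0.4156], [-0.1001, 0.4168]]
right slope 0.434 res 25.8 mm [[-0.1601, 0.4689], [-0.1301, 0.5284], [-0.1001, 0.5104]]
front slope -0.041 res 0.1 mm [[0.4319, -0.0903], [0.4719, -0.0918], [0.5019, -0.0931]]
back slope 0.293 res 17.2 mm [[0.4319, -0.1771], [0.4719, -0.1828], [0.5019, -0.1514]]
```

View pics/w6b.png

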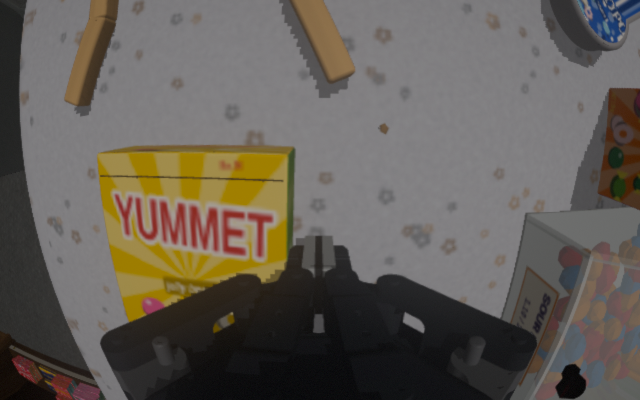

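Moved 5.6 mm and turned 0.7°. I'll put the contact further forward to get more rotation.

Request:
play_rows --pt "0 0.004 0 0" --pt "0.009 0 0 0" --pt "0 -0.003 0 0" --pt "0 -0.002 0 0" --pt "0 -0.002 0 0" --pt "0 -0.002 0 0" --pt "0 -0.002 0 0" --pt "0 -0.002 0 0" --pt "0 0 0 0"

```text
t: 9.5
eef_pos: [0.5139, -0.137, 0.1887]
tool_rot: [-0.0, 0.705, 0.709, -0.0]
contact_force: [0.8, 0.0, 0.9]
gripper_width: 0.001
```

Run:
```python
from h import *
edges("w7")
```

```text
tcp [ 0.5139 -0.137   0.1887] toolyaw 90.27 F [0.81 0.03 0.88] t 9.5 19704
left slope 0.013 res 0.2 mm [[-0.1521, 0.4054], [-0.1221, 0.406], [-0.1021, 0.4062]]
right slope 0.597 res 29.4 mm [[-0.1521, 0.4589], [-0.1221, 0.5191], [-0.1021, 0.4997]]
front slope -0.014 res 0.2 mm [[0.4221, -0.0939], [0.4621, -0.0943], [0.5021, -0.0952]]
back slope 0.363 res 18.1 mm [[0.4221, -0.1684], [0.4621, -0.1738], [0.5021, -0.1353]]
```

Now centred within about 1 mm, heading within 0.8°. Next I retreat, go behind its rear end, and open the fingers for a two-point push.

Request:
play_rows --pt "0 0.01 0 0" --pt "0 0 -0.027 0" --pt "0 0 -0.027 0" --pt "0 0 -0.027 0" --pt "-0.031 -0.0175 0 0" --pt "-0.031 -0.0175 0 0" --pt "-0.031 -0.0175 0 0" --pt "-0.031 -0.0175 0 0" --pt "0 0 0 0" --pt "0 0 0.027 0" --pt "0 0 0.027 0" --pt "0 0 0.027 0" --pt "0 0 0 0" --pt "0 0 0 0" --claw 0.055

```text
t: 10.95
eef_pos: [0.4554, -0.2609, 0.1888]
tool_rot: [-0.001, 0.705, 0.709, -0.0]
contact_force: [1.1, -0.1, 0.4]
gripper_width: 0.643
```

Run:
```python
from h import *
edges("w8")
c=dict(np.load("top0.npz")); 
# guide line fit from outer/inner rail edges in wrist image & mouth
```

```text
tcp [ 0.4554 -0.2609  0.1888] toolyaw 90.32 F [ 1.13 -0.1   0.38] t 10.95 39964
left slope 0.006 res 0.1 mm [[-0.2143, 0.4044], [-0.1843, 0.4046], [-0.1543, 0.4048]]
right slope 0.006 res 0.1 mm [[-0.2143, 0.4976], [-0.1843, 0.4979], [-0.1543, 0.498]]
front slope 0.011 res 1.4 mm [[0.4208, -0.1431], [0.4608, -0.145], [0.4908, -0.1424]]
back slope -0.002 res 29.5 mm [[0.4208, -0.2544], [0.4608, -0.2186], [0.4908, -0.2539]]
```

View pics/w8.png

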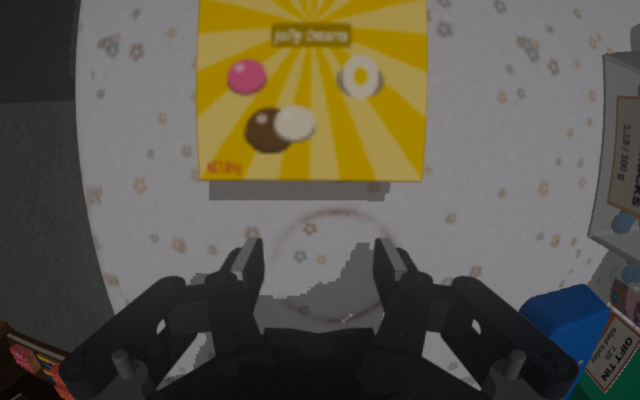

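Carton x centre is about 0.451 with heading 0.3°. The fingers stand evenly behind it, so I'll push it.

Request:
play_rows --pt "0.006 0 0 0" --pt "0.006 0 0 0" --pt "0.006 0 0 0" --pt "0.004 0 0 0" --pt "0.004 0 0 0" --pt "0.004 0 0 0" --pt "0.005 0 0 0" --pt "0.005 0 0 0" --pt "0.005 0 0 0" --pt "0.005 0 0 0" --pt "0.005 0 0 0" --pt "0.005 0 0 0" --pt "0.005 0 0 0" --pt "0.005 0 0 0" --pt "0.005 0 0 0"

```text
t: 12.5
eef_pos: [0.4545, -0.1859, 0.1888]
tool_rot: [0.0, 0.705, 0.709, -0.0]
contact_force: [-0.2, -3.8, 3.1]
gripper_width: 0.644
```

Run:
```python
from h import *
edges("w9")
show("top","t9",(220,120,440,260),3.5)
```

```text
tcp [ 0.4545 -0.1859  0.1888] toolyaw 90.27 F [-0.15 -3.85  3.09] t 12.5 53659
left slope -0.006 res 0.3 mm [[-0.1584, 0.404], [-0.1184, 0.4037], [-0.0784, 0.4035]]
right slope -0.005 res 0.1 mm [[-0.1584, 0.4973], [-0.1184, 0.4971], [-0.0784, 0.4968]]
front slope 0.008 res 1.3 mm [[0.42, -0.0682], [0.46, -0.0702], [0.49, -0.0676]]
back slope -0.001 res 14.4 mm [[0.42, -0.1792], [0.46, -0.1739], [0.49, -0.1791]]
```

View pics/t9.png

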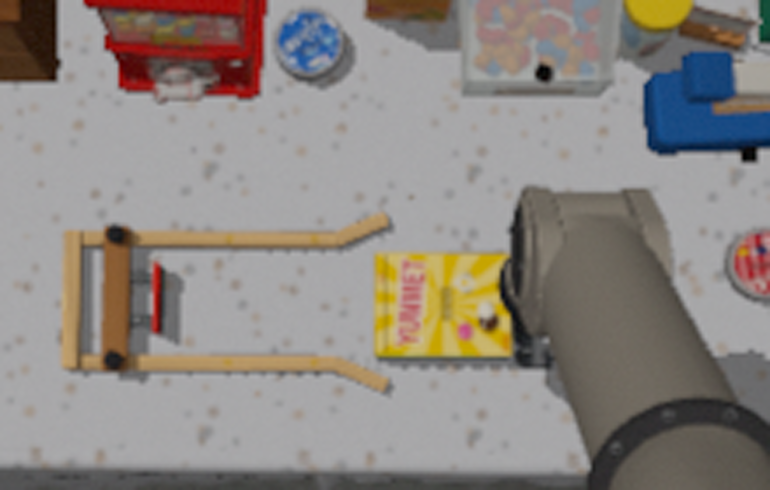

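The carton's front is at the flare, 3 mm to the -x side and straight. I'll steer slightly while feeding it in.

Request:
play_rows --pt "0.004 0 0 0.75" --pt "0.004 0 0 0.75" --pt "0.004 0 0 0" --pt "0.004 0 0 0" --pt "0.004 0 0 0" --pt "0.004 0 0 0" --pt "0.004 0 0 0" --pt "0.004 0 0 0" --pt "0.004 0 0 -0.4" --pt "0.004 0 0 -0.4" --pt "0.004 0 0 -0.4" --pt "0.004 0 0 -0.3"

```text
t: 13.8
eef_pos: [0.4553, -0.1379, 0.1887]
tool_rot: [0.0, 0.705, 0.709, 0.0]
contact_force: [0.4, -1.3, -2.0]
gripper_width: 0.647
```

Run:
```python
from h import *
edges("w10")
show("top","t10",(220,120,440,260),3.5)
```

```text
tcp [ 0.4553 -0.1379  0.1887] toolyaw 90.3 F [ 0.42 -1.25 -1.99] t 13.8 53812
left slope -0.005 res 0.3 mm [[-0.1104, 0.4052], [-0.0704, 0.4049], [-0.0304, 0.4047]]
right slope -0.004 res 0.1 mm [[-0.1104, 0.4983], [-0.0704, 0.4983], [-0.0304, 0.498]]
front slope 0.012 res 1.4 mm [[0.4211, -0.0202], [0.4611, -0.0221], [0.4911, -0.0195]]
back slope 0.004 res 14.5 mm [[0.4211, -0.1312], [0.4611, -0.1256], [0.4911, -0.131]]
```

View pics/t10.png

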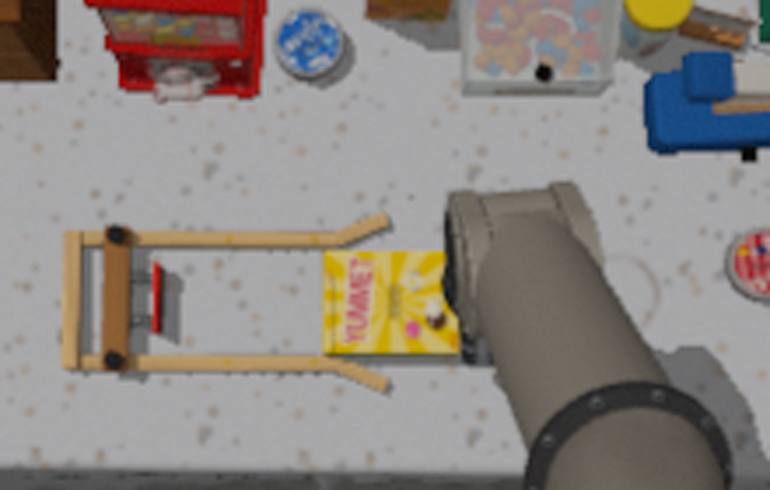

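View pics/w10.png

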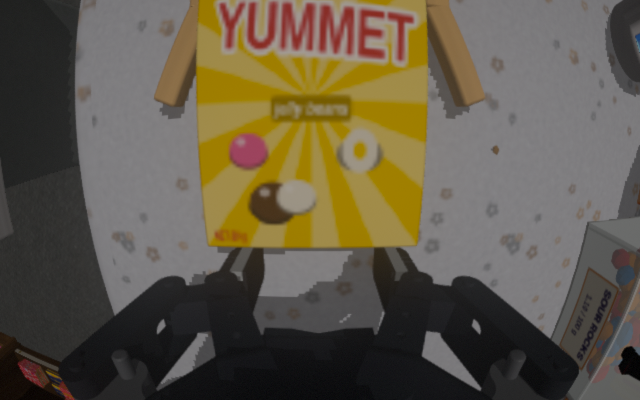

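Front has entered the rails at the mouth. Keep pushing.

Request:
play_rows --pt "0.005 0 0 0" --pt "0.005 0 0 0" --pt "0.005 0 0 0" --pt "0.005 0 0 0" --pt "0.005 0 0 0" --pt "0.005 0 0 0" --pt "0.005 0 0 0" --pt "0.005 0 0 0"

```text
t: 14.7
eef_pos: [0.4551, -0.0978, 0.1888]
tool_rot: [0.0, 0.705, 0.709, 0.0]
contact_force: [0.9, -2.4, 0.3]
gripper_width: 0.643
```

Run:
```python
from h import *
edges("w11")
```

```text
tcp [ 0.4551 -0.0978  0.1888] toolyaw 90.28 F [ 0.92 -2.36  0.25] t 14.7 53872
left slope -0.006 res 0.2 mm [[-0.0703, 0.405], [-0.0303, 0.4046], [0.0097, 0.4046]]
right slope -0.004 res 0.2 mm [[-0.0703, 0.4981], [-0.0303, 0.4981], [0.0097, 0.4977]]
front slope 0.014 res 1.4 mm [[0.421, 0.0197], [0.461, 0.0179], [0.491, 0.0208]]
back slope -0.005 res 14.3 mm [[0.421, -0.0913], [0.461, -0.0858], [0.491, -0.091]]
```

Request:
play_rows --pt "0.005 0 0 0" --pt "0.005 0 0 0" --pt "0.005 0 0 0" --pt "0.005 0 0 0" --pt "0.005 0 0 0" --pt "0.005 0 0 0" --pt "0.005 0 0 0" --pt "0.005 0 0 0" --pt "0.005 0 0 0" --pt "0.005 0 0 0" --pt "0.005 0 0 0" --pt "0.005 0 0 0" --pt "0.005 0 0 0" --pt "0.005 0 0 0"

```text
t: 16.15
eef_pos: [0.4547, -0.0278, 0.1887]
tool_rot: [0.0, 0.705, 0.709, 0.0]
contact_force: [1.4, -3.6, 2.1]
gripper_width: 0.643
```

Run:
```python
from h import *
edges("w12")
o,c=show("top","t12",(220,120,440,260),3.5)
W=cloud(c);hsv=cv2.cvtColor(c["frame"],cv2.COLOR_BGR2HSV)
v,u=np.mgrid[:400,:640]
red=(u>225)&(u<300)&(v>170)&(v<240)&((hsv[...,0]<8)|(hsv[...,0]>172))&(hsv[...,1]>150);print(W[red].mean(0))
```

```text
tcp [ 0.4547 -0.0278  0.1887] toolyaw 90.28 F [ 1.4  -3.57  2.05] t 16.15 54030
left slope -0.008 res 0.2 mm [[-0.0004, 0.405], [0.0396, 0.4044], [0.0796, 0.4042]]
right slope -0.003 res 0.2 mm [[-0.0004, 0.4979], [0.0396, 0.4977], [0.0796, 0.4974]]
front slope 0.013 res 1.6 mm [[0.4207, 0.09], [0.4607, 0.0879], [0.4907, 0.0909]]
back slope -0.004 res 14.4 mm [[0.4207, -0.0211], [0.4607, -0.0157], [0.4907, -0.021]]
[0.45368731 0.15158274 0.03162568]
```

View pics/t12.png

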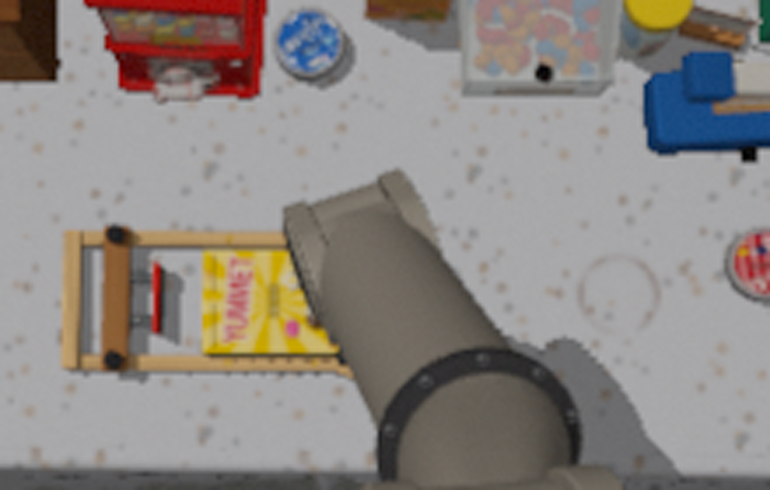

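Request:
play_rows --pt "0.004 0 0 0" --pt "0.004 0 0 0" --pt "0.004 0 0 0" --pt "0.004 0 0 0" --pt "0.004 0 0 0" --pt "0.004 0 0 0" --pt "0.003 0 0 0" --pt "0.002 0 0 0" --pt "0.001 0 0 0" --pt "0.001 0 0 0"

```text
t: 17.25
eef_pos: [0.4545, 0.0028, 0.1887]
tool_rot: [-0.0, 0.705, 0.709, -0.0]
contact_force: [0.1, -1.7, -1.1]
gripper_width: 0.65
```

Run:
```python
from h import *
edges("w13")
F=[]
for i in range(3):
    o,c=show("top","t13",(220,120,440,260),3.5); F.append(np.round(o["contact_force"],2))
print(F)
```

```text
tcp [0.4545 0.0028 0.1887] toolyaw 90.28 F [ 0.13 -1.66 -1.07] t 17.25 53575
left slope -0.009 res 0.2 mm [[0.0303, 0.405], [0.0703, 0.4044], [0.1103, 0.4043]]
right slope -0.004 res 0.2 mm [[0.0303, 0.498], [0.0703, 0.4979], [0.1103, 0.4975]]
front slope 0.014 res 1.5 mm [[0.4208, 0.1206], [0.4608, 0.1185], [0.4908, 0.1216]]
back slope -0.004 res 14.4 mm [[0.4208, 0.0095], [0.4608, 0.0151], [0.4908, 0.0096]]
[array([-0.95, -0.06, -1.3 ]), array([-0.58, -0.51, -1.08]), array([ 0.76, -0.73, -0.21])]
```

View pics/t13.png

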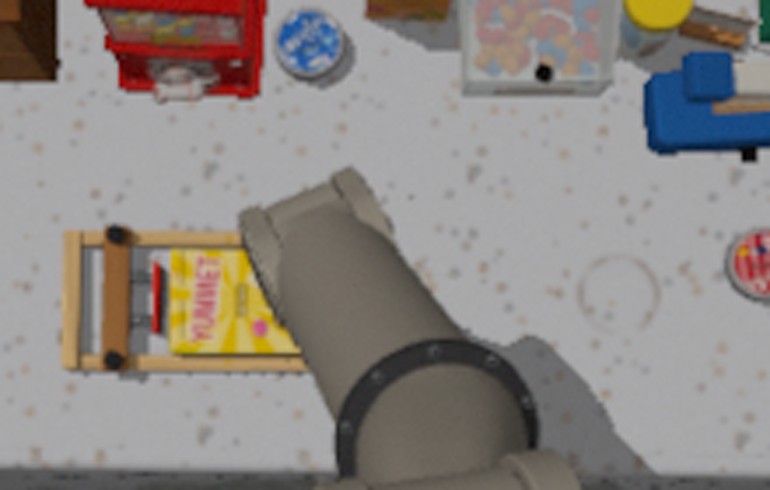

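Still a few mm short of the pad. I'll creep forward in small batches.

Request:
play_rows --pt "0.001 0 0 0" --pt "0.001 0 0 0" --pt "0.001 0 0 0"

```text
t: 17.75
eef_pos: [0.4546, 0.0057, 0.1888]
tool_rot: [0.0, 0.705, 0.709, -0.0]
contact_force: [0.7, -2.4, 0.8]
gripper_width: 0.644
```

Request:
play_rows --pt "0.001 0 0 0" --pt "0.001 0 0 0"

```text
t: 17.95
eef_pos: [0.4545, 0.0078, 0.1887]
tool_rot: [0.0, 0.705, 0.709, 0.0]
contact_force: [0.3, -3.7, 1.3]
gripper_width: 0.644
```

Request:
play_rows --pt "0.001 0 0 0"

```text
t: 18.05
eef_pos: [0.4545, 0.0088, 0.1887]
tool_rot: [0.0, 0.705, 0.709, 0.0]
contact_force: [0.1, -2.2, 1.2]
gripper_width: 0.645
```

Request:
play_rows --pt "0.001 0 0 0"

```text
t: 18.15
eef_pos: [0.4545, 0.0098, 0.1887]
tool_rot: [0.0, 0.705, 0.709, -0.0]
contact_force: [-0.4, -3.0, 1.2]
gripper_width: 0.641
```

Request:
play_rows --pt "0.001 0 0 0"

```text
t: 18.25
eef_pos: [0.4545, 0.0108, 0.1887]
tool_rot: [0.0, 0.705, 0.709, -0.0]
contact_force: [0.6, -2.0, 2.3]
gripper_width: 0.644
```

Request:
play_rows --pt "0.001 0 0 0"

```text
t: 18.35
eef_pos: [0.4545, 0.0116, 0.1888]
tool_rot: [0.0, 0.705, 0.709, -0.0]
contact_force: [0.2, -4.9, 1.8]
gripper_width: 0.645
```

Request:
play_rows --pt "0.001 0 0 0"

```text
t: 18.45
eef_pos: [0.4545, 0.0122, 0.1888]
tool_rot: [0.0, 0.706, 0.709, -0.0]
contact_force: [-0.2, -7.4, 2.9]
gripper_width: 0.647
```

Request:
play_rows --pt "0.0005 0 0 0"

```text
t: 18.55
eef_pos: [0.4545, 0.0125, 0.1888]
tool_rot: [0.0, 0.706, 0.709, -0.0]
contact_force: [0.5, -7.3, 2.1]
gripper_width: 0.648
```

Request:
play_rows --pt "0.0005 0 0 0"

```text
t: 18.65
eef_pos: [0.4545, 0.0128, 0.1887]
tool_rot: [0.0, 0.706, 0.709, -0.001]
contact_force: [0.1, -7.7, 2.5]
gripper_width: 0.644
```

Contact with the pad is felt. Sliding friction is about 3 N, so I aim for a wrist reading of about 13 N.

Request:
play_rows --pt "0.001 0 0 0"

```text
t: 18.75
eef_pos: [0.4544, 0.0134, 0.1888]
tool_rot: [0.001, 0.706, 0.708, -0.001]
contact_force: [0.1, -9.0, 2.6]
gripper_width: 0.644
```

Request:
play_rows --pt "0.001 0 0 0"

```text
t: 18.85
eef_pos: [0.4544, 0.014, 0.1887]
tool_rot: [0.001, 0.706, 0.708, -0.001]
contact_force: [0.1, -10.9, 3.8]
gripper_width: 0.644
```

Request:
play_rows --pt "0.0005 0 0 0"

```text
t: 18.95
eef_pos: [0.4544, 0.0143, 0.1888]
tool_rot: [0.001, 0.706, 0.708, -0.001]
contact_force: [0.7, -11.5, 2.8]
gripper_width: 0.64
```

Request:
play_rows --pt "0.0005 0 0 0" --pt "0 0 0 0" --pt "0 0 0 0"

```text
t: 19.25
eef_pos: [0.4544, 0.0146, 0.1887]
tool_rot: [0.001, 0.706, 0.708, -0.001]
contact_force: [0.3, -11.1, 3.4]
gripper_width: 0.645
```

Request:
play_rows --pt "0.0005 0 0 0" --pt "0 0 0 0" --pt "0 0 0 0" --pt "0 0 0 0"

```text
t: 19.65
eef_pos: [0.4544, 0.0149, 0.1887]
tool_rot: [0.001, 0.706, 0.708, -0.002]
contact_force: [-0.1, -11.4, 3.3]
gripper_width: 0.643
```

Run:
```python
from h import *
edges("w14")
o,c=show("top","t14",(220,120,440,260),3.5)
print(o["contact_force"])
```

```text
tcp [0.4544 0.0149 0.1887] toolyaw 90.15 F [ -0.07 -11.44   3.3 ] t 19.65 53936
left slope -0.006 res 0.1 mm [[0.0418, 0.4047], [0.0818, 0.4042], [0.1218, 0.4042]]
right slope -0.003 res 0.2 mm [[0.0418, 0.4978], [0.0818, 0.4976], [0.1218, 0.4974]]
front slope 0.010 res 1.5 mm [[0.4206, 0.132], [0.4606, 0.1299], [0.4906, 0.1326]]
back slope -0.007 res 14.2 mm [[0.4206, 0.0212], [0.4606, 0.0264], [0.4906, 0.0211]]
[ -0.49303968 -11.89213307   4.44351365]
```

View pics/t14.png

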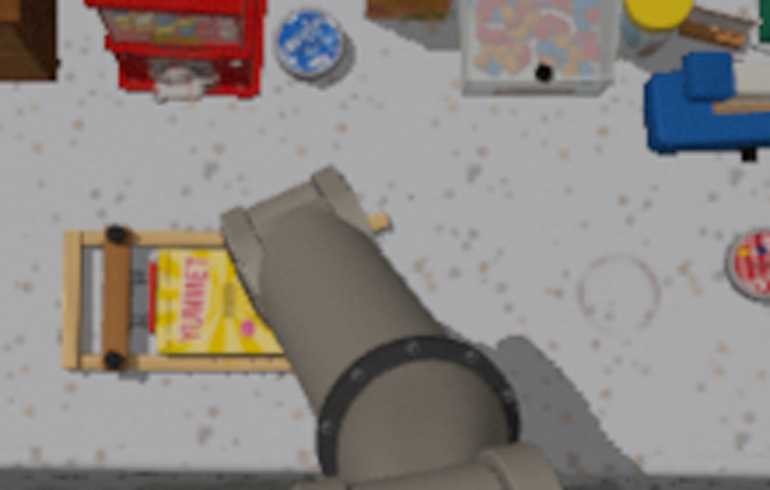

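Pressed at about 9–10 N on the pad, straight and level. Easing off slowly.

Request:
play_rows --pt "-0.0003 0 0 0" --pt "-0.0003 0 0 0" --pt "-0.0003 0 0 0" --pt "-0.0003 0 0 0" --pt "-0.0003 0 0 0" --pt "-0.0003 0 0 0" --pt "-0.0003 0 0 0" --pt "-0.0003 0 0 0" --pt "-0.0003 0 0 0" --pt "-0.0003 0 0 0"

```text
t: 20.75
eef_pos: [0.4545, 0.0136, 0.1887]
tool_rot: [0.0, 0.706, 0.709, -0.0]
contact_force: [-1.1, -5.3, 2.9]
gripper_width: 0.642
```

Request:
play_rows --pt "-0.0003 0 0 0" --pt "-0.0003 0 0 0" --pt "-0.0003 0 0 0" --pt "-0.0003 0 0 0" --pt "-0.0003 0 0 0" --pt "-0.0003 0 0 0" --pt "-0.0003 0 0 0" --pt "-0.0003 0 0 0" --pt "-0.0003 0 0 0" --pt "-0.0003 0 0 0"

```text
t: 21.75
eef_pos: [0.4545, 0.0117, 0.1887]
tool_rot: [-0.0, 0.705, 0.709, 0.0]
contact_force: [0.5, -1.1, 0.0]
gripper_width: 0.642
```

Request:
play_rows --pt "-0.0003 0 0 0" --pt "-0.0003 0 0 0" --pt "-0.0003 0 0 0" --pt "-0.0003 0 0 0" --pt "-0.0003 0 0 0" --pt "-0.0003 0 0 0" --pt "-0.0005 0 0 0" --pt "-0.0005 0 0 0" --pt "-0.0005 0 0 0" --pt "-0.001 0 0 0" --pt "-0.001 0 0 0" --pt "-0.001 0 0 0" --pt "-0.002 0 0 0" --pt "-0.002 0 0 0" --pt "-0.002 0 0 0" --pt "-0.002 0 0 0"

```text
t: 23.35
eef_pos: [0.4545, -0.0032, 0.1887]
tool_rot: [0.0, 0.705, 0.709, -0.0]
contact_force: [0.6, 0.9, 0.6]
gripper_width: 0.646
```

Run:
```python
from h import *
edges("w15")
```

```text
tcp [ 0.4545 -0.0032  0.1887] toolyaw 90.27 F [0.59 0.94 0.62] t 23.35 47524
left slope -0.007 res 0.2 mm [[0.0386, 0.4049], [0.0686, 0.4047], [0.0986, 0.4044]]
right slope -0.006 res 0.2 mm [[0.0386, 0.498], [0.0686, 0.4979], [0.0986, 0.4978]]
front slope 0.014 res 1.4 mm [[0.4209, 0.1143], [0.4609, 0.1126], [0.4909, 0.1152]]
back slope -0.005 res 21.9 mm [[0.4209, 0.0036], [0.4609, 0.0241], [0.4909, 0.0035]]
```

View pics/w15.png

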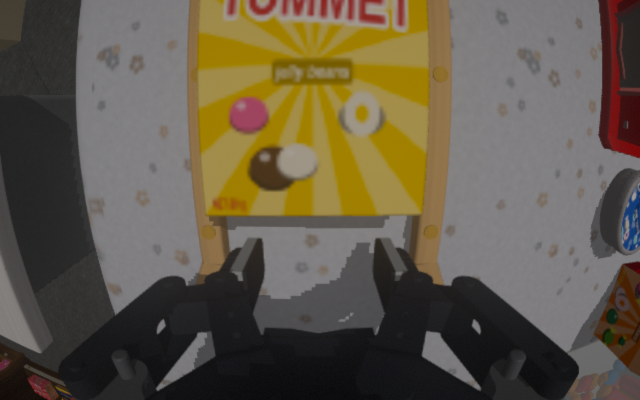

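Released: the carton went back only about 2.3 mm of the roughly 3.4 mm compression. I'll lift clear and check the pad.

Request:
play_rows --pt "-0.01 0 0 0" --pt "-0.02 0 0 0" --pt "0 0 -0.03 0" --pt "0 0 -0.04 0" --pt "0 0 -0.04 0" --pt "-0.04 0 -0.02 0" --pt "-0.04 0 0 0" --pt "-0.04 0 0 0" --pt "0 0 0 0" --pt "0 0 0 0"

```text
t: 24.4
eef_pos: [0.4548, -0.1543, 0.3186]
tool_rot: [-0.0, 0.706, 0.708, -0.0]
contact_force: [0.0, 0.5, -0.0]
gripper_width: 0.643
```

Run:
```python
from h import *
v,u=np.mgrid[:400,:640]
def red(c,n):
    W=cloud(c);hsv=cv2.cvtColor(c["frame"],cv2.COLOR_BGR2HSV)
    b=(u>225)&(u<300)&(v>170)&(v<240) if n=="top" else (u>280)&(u<350)&(v>235)&(v<285)
    m=b&((hsv[...,0]<8)|(hsv[...,0]>172))&(hsv[...,1]>150)&(abs(W[...,0]-.4537)<.036)&(W[...,1]>.135)&(W[...,1]<.175)
    print(n,m.sum(),W[m].mean(0).round(4),"px",u[m].mean().round(2),v[m].mean().round(2))
for n in("top","side"):
    red(dict(np.load(n+"0.npz")),n)
    o,c=show(n,n+"16",(220,120,440,260) if n=="top" else (260,180,370,290),3.5 if n=="top" else 5); red(c,n)
edges("t16full","top"); edges("w16")
```

```text
top 38 [0.4537 0.1516 0.0317] px 264.5 205.0
top 22 [0.4526 0.1537 0.0305] px 263.86 205.36
side 89 [0.4502 0.1541 0.0226] px 313.72 251.97
side 94 [0.4508 0.1552 0.0242] px 313.51 251.88
tcp [ 0.4551 -0.1523  0.3185] toolyaw 90.34 F [ 0.13 -0.16 -0.51] t 24.5 456
left slope 0.010 res 7.1 mm [[0.0432, 0.4177], [0.0932, 0.41], [0.1332, 0.4224]]
right slope 0.022 res 19.8 mm [[0.0432, 0.4921], [0.0932, 0.4875], [0.1332, 0.4896]]
front slope 0.172 res 8.4 mm [[0.4238, 0.1225], [0.4538, 0.1419], [0.4838, 0.1348]]
back slope 0.101 res 9.6 mm [[0.4238, 0.03], [0.4538, 0.0413], [0.4838, 0.0295]]
tcp [ 0.4553 -0.1519  0.3186] toolyaw 90.39 F [ 0.44  0.1  -0.69] t 24.55 0Traceback (most recent call last):
  File "<stdin>", line 11, in <module>
  File "h.py", line 46, in edges
    y0,y1=np.percentile(T[:,1],[1,99]); x0,x1=np.percentile(T[:,0],[1,99])
          ~~~~~~~~~~~~~^^^^^^^^^^^^^^^
    return _quantile_unchecked(
        a, q, axis, out, overwrite_input, method, keepdims, weights)
    return _ureduce(a,
                    func=_quantile_ureduce_func,
    ...<5 lines>...
                    overwrite_input=overwrite_input,
                    method=method)
    r = func(a, **kwargs)
    result = _quantile(arr,
                       quantiles=q,
    ...<2 lines>...
                       out=out,
                       weights=wgt)
    slices_having_nans = np.isnan(arr[-1, ...])
                                  ~~~^^^^^^^^^
IndexError: index -1 is out of bounds for axis 0 with size 0
```

View pics/top16.png

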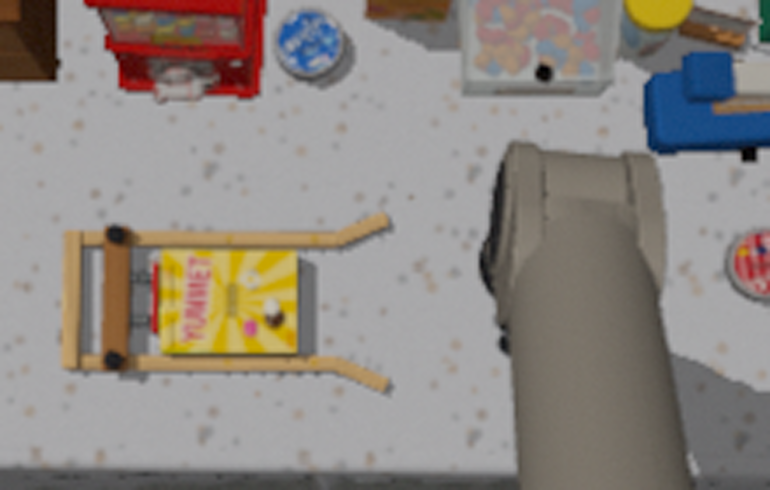

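View pics/side16.png

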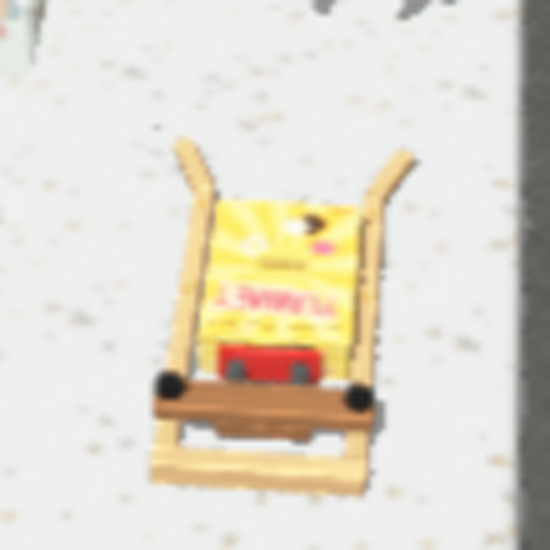

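View pics/w16.png

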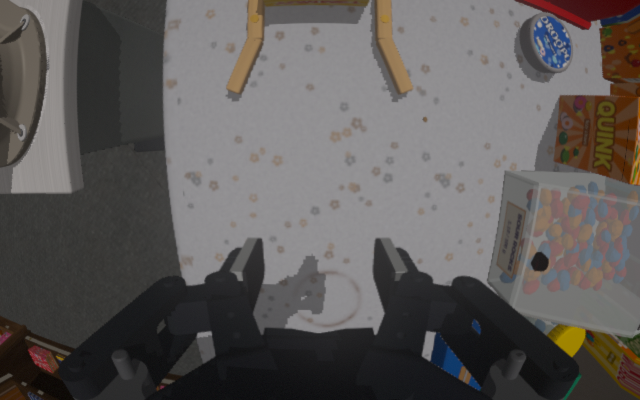

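In the top view the carton lies at (230,303) with its front end against the pad at (155,300), and nothing else was disturbed. Both cameras show the pad about 1–2 mm behind its free position, so it is still touched. Handing in.

```bash
python3 -c "
from station import bot
print(bot.hand_in())"
```

```text
the job is handed in; nothing more can be done
None
```

The carton lies flat between the rails, touching the sprung pad, and the job is handed in at about 24.5 s; no verdict was reported.

- **Topple and line-up:** I pushed the carton over towards the guide with a slow, high push on its broad side. It landed about 14 mm off the guide's middle line and 3° off in heading, so I corrected both with a side nudge before feeding it in.
- **Pressing:** I slid it in top end first with a two-finger push. The wrist read about 11.5 N, which is roughly 9–10 N on the pad after sliding friction. I held that for more than 0.4 s, then eased off at 3 mm/s and withdrew.
- **Last checks:**
  - The carton is about 3 mm from the guide's middle line and within 0.01 rad of straight.
  - It slid back about 2.3 mm of the roughly 3.4 mm compression.
  - The pad sits about 1.1 mm (side camera) and 2.1 mm (top camera, partly hidden) behind its free position. That suggests about 3 N of remaining contact force, which I could not measure directly.
  - The other goods in view look unmoved. I compared pictures by eye and did not measure each one.
- **One failed check:** the final wrist-camera measurement of the carton gave nothing, because the carton was out of its usable view. The top camera's edge fit was also too noisy to use, so the position above comes from the wrist measurement just after release.

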